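Find the strap-press slot that fits the setting blade

TASK

Draw the orange-handled setting blade from the wooden rack and feel its fit, blade down, in the slots of the green strap press: one slot is slack, one is too tight and one takes the blade against a light, steady drag. Leave the blade standing fully home in the slot where it drags lightly and let go of it. Never force the blade into the slot that is too tight, be gentle, and leave the other things on the bench alone.

Things in the scene. Friction and masses are not known exactly. Their poses are not given: they have to be found in the camera images.
- blade_grip (a point): Centre of the setting blade's orange handle, which stands upright: 50 mm wide (x), 12 mm thick (y), 55 mm tall; grasp it from above across the 12 mm. This point is 30 mm above the handle's underside (its shoulder) and 25 mm below its top. At the start the blade stands loosely in the rack, resting on its shoulder.
- blade_shoulder (a point): Middle of the underside of the same handle: the shoulder that rests on the deck when the blade is home; z up. Below it hangs the steel blade, 30 mm wide (x), 6 mm thick (y), 60 mm long; its last 12 mm taper evenly on both faces to a 2 mm thick tip.
- blade: The setting blade (handle and steel in one piece, about 120 g, the same seen from either side); origin and axes as blade_shoulder. Slack slot: at most a slight rub (under 4 N) until the shoulder lands. Fitting slot: from 25 to 40 mm deep on, a push of 3 to 12 N is needed, peaking over 6 N. Too tight slot: the push passes 16 N before 45 mm deep; draw back then.
- rack: Fixed light wood block, 80 (x) x 54 (y) x 68 mm tall, origin at the centre of its underside; an open slot of 36 (x) x 10 (y) mm in its middle holds the blade.
- press: Fixed green strap press with a flat bare steel deck, 110 (x) x 240 (y) x 85 mm tall, origin at the centre of its underside. Three slots in the deck, 70 mm apart along its y. In each, 14 mm and more below the deck, hides a cheek sprung towards the fence (3 N per mm, in the tight slot 8 N per mm; sloped lead-in); the gap it leaves differs between slots, and which slot is which changes every time.
- slot_1 (a point): Where the blade goes in slot 1 (at y = -70 mm of the press), at deck level, z up, axes as the press; the slot is 36 mm long in x. The fence face is 4.5 mm away on the -y side, the deck's edge 5.7 mm away on the +y side. Home: shoulder on the deck here, blade 60 mm deep and upright.
- slot_2 (a point): Where the blade goes in slot 2 (at y = 0 mm of the press), at deck level, z up, axes as the press; the slot is 36 mm long in x. The fence face is 4.5 mm away on the -y side, the deck's edge 5.7 mm away on the +y side. Home: shoulder on the deck here, blade 60 mm deep and upright.
- slot_3 (a point): Where the blade goes in slot 3 (at y = 70 mm of the press), at deck level, z up, axes as the press; the slot is 36 mm long in x. The fence face is 4.5 mm away on the -y side, the deck's edge 5.7 mm away on the +y side. Home: shoulder on the deck here, blade 60 mm deep and upright.
- fence_1: The fixed upright steel fence inside slot 1, 36 mm long, its sloped top edge just below the deck; origin under the middle of its face, at the press's underside, axes as the press. The fitting slot presses the blade on its fence with about 7 N, the too tight one with over 30 N, the slack one not at all.
- fence_2: The fixed upright steel fence inside slot 2, 36 mm long, its sloped top edge just below the deck; origin under the middle of its face, at the press's underside, axes as the press. The fitting slot presses the blade on its fence with about 7 N, the too tight one with over 30 N, the slack one not at all.
- fence_3: The fixed upright steel fence inside slot 3, 36 mm long, its sloped top edge just below the deck; origin under the middle of its face, at the press's underside, axes as the press. The fitting slot presses the blade on its fence with about 7 N, the too tight one with over 30 N, the slack one not at all.
- jar_mid (a point): Bystander: centre of an amber jar with black lid, 54 mm across, 75 mm tall.
- awl_mid (a point): Bystander: middle of an awl with a dark wood handle lying on the bench, 160 mm long.
- weight_mid (a point): Bystander: centre of a brass leather weight, 52 mm across, 55 mm tall.
Mind the look-alikes: they are no part of the job. Of the things like the blade, leave any that is pink; of the rest the smaller one is meant.

How it is judged:
On the way:
1. the blade is drawn clear of the rack (z of blade_shoulder in the frame of rack above 0.13 m), for 0.1 s.
At the end, for the whole second after the job is handed in: The blade stands home in the slot that fits: shoulder within 2.5 mm of the deck and 6 mm of the slot's point, upright within 4.5 degrees, pressed against that slot's fence with 3 to 16 N, let go and at rest (((horizontal distance between blade_shoulder and slot_1 below 0.006 m and z of blade_shoulder in the frame of slot_1 between -0.003 and 0.0025 m and contact force between blade and fence_1 between 3 and 16 N) or (horizontal distance between blade_shoulder and slot_2 below 0.006 m and z of blade_shoulder in the frame of slot_2 between -0.003 and 0.0025 m and contact force between blade and fence_2 between 3 and 16 N) or (horizontal distance between blade_shoulder and slot_3 below 0.006 m and z of blade_shoulder in the frame of slot_3 between -0.003 and 0.0025 m and contact force between blade and fence_3 between 3 and 16 N)) and angle between blade's own z axis and vertical below 0.08 rad and contact force between the fingers and blade below 0.1 N and linear speed of blade below 0.01 m/s); the robot touches nothing.
It fails at once if the blade is forced: pressed on a slot's fence with more than 25 N (contact force between blade and fence_1 above 25 N or contact force between blade and fence_2 above 25 N or contact force between blade and fence_3 above 25 N).
It fails at once if the blade or its shoulder is rammed on the press with more than 60 N (contact force between blade and press above 60 N).
It fails at once if a bystander is moved by more than 20 mm (distance of any of jar_mid, awl_mid, weight_mid from where it was at the start of the episode above 0.02 m).
It also fails if it takes over 54 s, if anything falls off the work surface, if the arm or the gripper's body presses on something with over 40 N, if the wrist force passes 120 N, or if a joint passes its speed limit or range.

ROBOT

A 6-joint arm with a two-finger parallel gripper is mounted at the origin on the work surface. World frame = base frame: x ahead of the robot, y to its left, z up, the work surface at z = 0. Lengths are in m, angles in rad, forces in N, time in s.
With the tool pointing down it reaches from about 0.4 to 0.825 m from the base axis. Payload 7 kg.
Tool frame: the origin (TCP) lies at the very end of the fingers, on their centre line; the grasp point (between the pads) lies 19 mm behind it; x points along the fingers, y is the direction in which the jaws open and shut, and the axes are right-handed (so a half turn about x gives the same grasp; the last joint's range is limited). The gripper opens to 88 mm and grips with 3 to 60 N. Pads are 19 mm wide; open, the fingers measure 130 mm over their backs; the gripper's body (78 mm by 193 mm) begins 47 mm behind the grasp point.
Start: joints at [-0.957, 0.359, 0.012, 0, -1.224, -0.288], TCP at [0.216, -0.639, 0.227] pointing down, gripper open.
Joint ranges: [-3.07, 3.07], [-1.43, 2.12], [-1.02, 1.25], [-3.03, 1.67], [-3.05, -0], [-3.03, 3.03]. Speed limits (rad/s): [2.39, 2.39, 3.01, 3.14, 3.14, 3.14].

INTERFACE

Orientations are given as [roll, pitch, yaw] about the fixed x, y, z axes, in that order (R = Rz(yaw) Ry(pitch) Rx(roll)).
In Python, from station import arm gives the robot as it stands.
- The arm moves only by the shell command python3 -m inch 'ROWS' [OPENING] [FORCE]. ROWS is text: rows parted by semicolons, each of 6 numbers parted by spaces: the shift along the world's x, y, z in units of 30 mm (1.0 is 30 mm), then the turn, a rotation vector about the world's x, y, z in units of 5 degrees (1.0 is 5 degrees). In form: dx dy dz wx wy wz; .... A call has 1 to 12 rows; each row shifts and turns the commanded pose from where the row before left it; what a row does not reach is not made up. A row lasts 1/8 s, in which the tool goes at most 62.5 mm and 10.7 degrees, less where a joint would pass 70% of its speed; a pose out of reach is approached as far as the arm can. A call is refused whole if a number of a shift passes 1 or a number of a turn 1, either way. A call with a gripper value outside its range is refused whole. OPENING is the opening, from 0 (shut) to 1 (fully open), set as the call begins (- or left out, the last holds). The fingers move at their own pace and stop on an object; FORCE is the grip in N (left out, the last holds). Time passes only in rows, so rows that do not move let the fingers close. It gives the time, the measured TCP pose, the force and the opening at its end, in the units of the state.
- arm.get_state(): the state, without advancing time (a new reading comes with each control period).
- arm.grab_frame(name): name is "scene" or "top" or "wrist"; returns a dict with "frame" (420x560x3 uint8, red, green, blue), "range_z" (420x560 float32, m along the optical axis (not along the pixel's ray), 0 where there is no reading), "mtx" (3x3 intrinsics, pixels), "pose" (4x4, takes a point from camera to world coordinates). Camera axes: x right, y up, looking along -z (the intrinsics and any distortion apply to the point x, -y, -z); pixel columns grow to the right and rows downward; lengths in m; the calibration is good to about 2 mm. A picture is of the moment at which its call begins.
- arm.job_done(): hands the job in, once; it reports no verdict.
Trained networks look in a picture, given as the dict that the camera call returned (one of the last four; its "shot" number tells which), for a name from the list of things; names that differ only in an ending like _2 or _b are one class to them, and where a whole thing is asked for, a point or a joint stands for the part that bears it (a point fixed in the world has none). Each returns a list of dicts, best first, with "confidence" (0 to 1); they miss things now and then, are a little off and sometimes report something else, mostly with a low value. They report only what shows in the picture. A call takes as long as a camera call. They do not tell look-alikes from the thing itself.
- arm.search_frame(picture, target): "extent" ([centre column, centre row, width, height] as shares, 0 to 1, of the picture: columns of its width, rows of its height, round what is visible of it).
- arm.masks_of(picture, target): "mask" (420x560 bool, what is visible of it) and "extent" ([centre column, centre row, width, height] as shares, 0 to 1, of the picture: columns of its width, rows of its height, round what is visible of it).
- arm.place_of(picture, target): "position" ([column, row] as shares, 0 to 1, of the picture: columns of its width, rows of its height: a listed point, or the origin of a listed thing).
The state is a dict: "t": time; "q": joint angles; "qd": joint speeds; "joint_efforts": joint torques, N m; "eef_pos": TCP position; "ee_rot": TCP orientation; "force": force on the tool from outside, world axes, zero at the start; "moment": the same for the moment, N m; "width": finger opening in m.
Only numpy, scipy, OpenCV 4.12 (cv2) and the standard library are available. Lean on these libraries where they do the work, as an engineer would, in place of code of your own. Each camera call takes 0.05 s, during which the arm holds its last target. There are 200 camera calls.

## Working session

There is one attempt and no reset: what is moved stays moved. The work goes in short steps, Python scripts to look and compute and a shell command to move; the robot and the scene stay as the last step left them, time stands still between calls to the robot, and variables do not carry over. Pictures are saved under pics/ and viewed, about 8 in all and at most 12, crops included, and the job is handed in when it is done.

```bash
mkdir -p pics; cat > h.py <<'E'
import numpy as np, cv2
from station import arm
def deproj(p,u,v,z=None):
    K=p["mtx"]; z=p["range_z"][int(round(v)),int(round(u))] if z is None else z
    c=np.array([(u-K[0,2])/K[0,0]*z,-(v-K[1,2])/K[1,1]*z,-z,1]); return (p["pose"]@c)[:3]
def cloud(p):
    K=p["mtx"]; z=p["range_z"]; v,u=np.mgrid[:z.shape[0],:z.shape[1]]
    c=np.stack([(u-K[0,2])/K[0,0]*z,-(v-K[1,2])/K[1,1]*z,-z,np.ones_like(z)],-1); return (c@p["pose"].T)[...,:3]
def save(p,n): cv2.imwrite(f"pics/{n}.png",p["frame"][...,::-1])
E
python3 - <<'E'
from h import *
np.set_printoptions(precision=4,suppress=True)
s=arm.get_state(); print(s)
a=arm.grab_frame("scene"); b=arm.grab_frame("top")
cv2.imwrite("pics/a.png",a["frame"][...,::-1]);cv2.imwrite("pics/b.png",b["frame"][...,::-1])
for n,p in(("scene",a),("top",b)):
    for t in ["blade","rack","press","slot_1","jar_mid","awl_mid","weight_mid"]:
        for d in arm.place_of(p,t)[:4]:
            u,v=d["position"][0]*560,d["position"][1]*420
            print(n,t,round(d["confidence"],2),round(u),round(v),deproj(p,min(u,559),min(v,419)))
E
```

```text
{'t': 0.0, 'q': array([-0.9569,  0.3594,  0.011 , -0.0003, -1.2241, -0.2881]), 'qd': array([ 0.0007,  0.0002, -0.0003,  0.0009,  0.0003,  0.0013]), 'joint_efforts': array([  0.0023, -58.2714,  29.3057,   6.9973,   0.0069,  -0.0001]), 'eef_pos': array([ 0.2158, -0.639 ,  0.2256]), 'ee_rot': array([1.6836, 1.569 , 2.0092]), 'force': array([0.4208, 0.472 , 0.1963]), 'moment': array([ 0.0304, -0.004 , -0.0211]), 'width': 0.08767541437245521}
scene blade 0.81 127 195 [ 0.4077 -0.5489  0.0173]
scene blade 0.72 254 181 [ 0.4835 -0.2004  0.087 ]
scene blade 0.69 283 238 [ 0.626  -0.15    0.0119]
scene rack 0.7 256 199 [ 0.5045 -0.1992  0.0389]
scene press 0.92 363 212 [0.6177 0.0629 0.0625]
scene slot_1 0.96 345 189 [0.5468 0.0335 0.0766]
scene slot_1 0.8 400 186 [0.5707 0.1766 0.0874]
scene slot_1 0.62 371 189 [0.5169 0.1257 0.0276]
scene jar_mid 0.86 323 270 [ 0.7631 -0.0825  0.0536]
scene awl_mid 0.6 233 262 [ 0.6861 -0.286   0.0238]
scene weight_mid 0.94 396 260 [0.7594 0.1069 0.0371]
scene weight_mid 0.22 235 262 [ 0.6866 -0.2812  0.027 ]
top blade 0.79 282 190 [ 0.6252 -0.1509  0.0103]
top blade 0.69 445 283 [ 0.399  -0.5505  0.0104]
top blade 0.69 253 144 [ 0.7276 -0.0834  0.0779]
top blade 0.46 301 262 [ 0.4523 -0.1991  0.0711]
top rack 0.27 177 140 [0.7466 0.1084 0.0369]
top press 0.81 184 210 [0.5706 0.0756 0.0832]
top press 0.75 177 141 [0.7441 0.1081 0.0356]
top slot_1 0.7 174 212 [0.5673 0.105  0.0613]
top slot_1 0.58 144 211 [0.5678 0.1751 0.0682]
top slot_1 0.57 204 213 [0.5643 0.0313 0.0659]
top jar_mid 0.89 255 140 [ 0.7369 -0.0884  0.0741]
top jar_mid 0.68 202 213 [0.5636 0.0365 0.0695]
top awl_mid 0.72 335 167 [ 0.6826 -0.2823  0.0251]
top weight_mid 0.81 176 140 [0.7446 0.1094 0.0436]
top weight_mid 0.2 303 256 [ 0.4675 -0.2021  0.123 ]
```

```bash
python3 - <<'E'
import cv2,numpy as np
a=cv2.imread("pics/a.png");b=cv2.imread("pics/b.png")
c=np.vstack([cv2.resize(a[130:310,80:460],(800,379)),cv2.resize(b[110:310,100:480],(800,421))])
cv2.imwrite("pics/c.png",cv2.resize(c,(600,600)) if 0 else cv2.resize(c,(600,600)))
E
```

```text
(no output)
```

View pics/c.png

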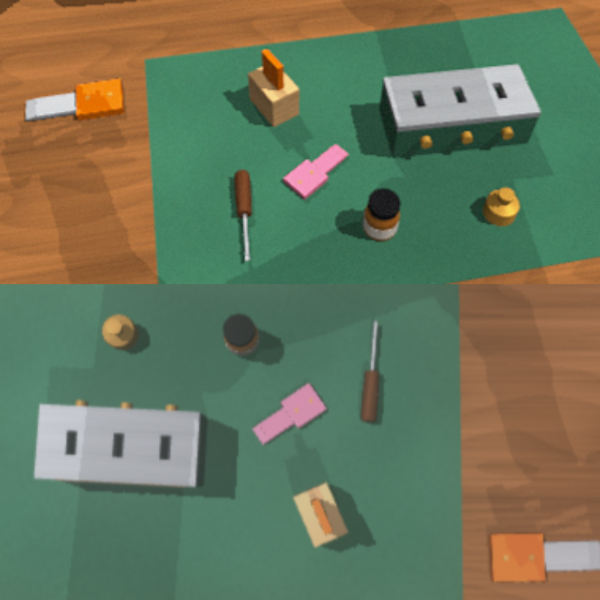

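View pics/a.png

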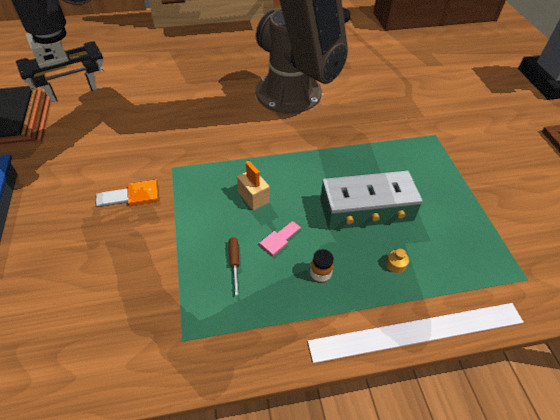

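The candidates in the scene image are the orange blade lying at (127,195), which is the larger one, the pink one at (283,238), and the orange one standing in the rack at (254,181). The one in the rack is not pink, is smaller, and stands in the rack as described, so it is the one meant. Next I measure the poses.

```bash
python3 - <<'E'
from h import *
np.set_printoptions(precision=4,suppress=True)
for cam in("top","scene"):
    p=arm.grab_frame(cam); P=cloud(p); hsv=cv2.cvtColor(p["frame"],cv2.COLOR_RGB2HSV)
    z=P[...,2]
    m=(abs(z-.085)<.005)&(P[...,0]>.45)&(P[...,0]<.7)&(P[...,1]>-.08)&(P[...,1]<.3)
    r=cv2.minAreaRect((P[m][:,:2]*1000).astype(np.float32)); print(cam,"deck",r,np.median(z[m]),m.sum())
    near=(abs(P[...,0]-.47)<.1)&(abs(P[...,1]+.2)<.1)
    org=(hsv[...,0]<14)&(hsv[...,1]>170)&near&(z>.075)
    r=cv2.minAreaRect((P[org][:,:2]*1000).astype(np.float32)); print("handle",r,org.sum(),P[org].mean(0),z[org].max())
    t=near&(z>.1); print("tall",cv2.minAreaRect((P[t][:,:2]*1000).astype(np.float32)),P[t].mean(0),z[t].max(),t.sum())
    rk=near&(abs(z-.068)<.006)&~org
    print("rack",cv2.minAreaRect((P[rk][:,:2]*1000).astype(np.float32)),np.median(z[rk]),rk.sum())
    # lookalike
    lo=(abs(P[...,0]-.41)<.12)&(abs(P[...,1]+.55)<.12)&(hsv[...,0]<14)&(hsv[...,1]>200)&(z>.006)
    print("big",cv2.minAreaRect((P[lo][:,:2]*1000).astype(np.float32)))
    # slots: dark holes in deck
    K=p["mtx"]; c=P[m].mean(0); 
    d=(cv2.cvtColor(p["frame"],cv2.COLOR_RGB2GRAY)<90)&(P[...,0]>.51)&(P[...,0]<.63)&(P[...,1]>-.04)&(P[...,1]<.22)
    n,l,st,ce=cv2.connectedComponentsWithStats(d.astype(np.uint8))
    for i in range(1,n):
        if 20<st[i,4]<400:
            # intersect ray with z=.085
            o=p["pose"][:3,3]; q=deproj(p,ce[i][0],ce[i][1],1.); D=q-o; print("slot",st[i,4],ce[i],o+D*(.085-o[2])/D[2])
p=arm.grab_frame("scene"); cv2.imwrite("pics/crop.png",cv2.resize(p["frame"][140:220,80:300,::-1],None,fx=3.6,fy=3.6,interpolation=2))
E
```

```text
top deck ((567.7686767578125, 99.11449432373047), (240.48928833007812, 110.18292999267578), 87.33028411865234) 0.0844858637485772 4506
handle ((511.433837890625, -170.68475341796875), (0.0, 0.0), 0.0) 2 [ 0.5114 -0.1707  1.0534] 1.0534387855524314
tall ((479.5172119140625, -195.2651824951172), (79.26556396484375, 14.437468528747559), 27.27872657775879) [ 0.5061 -0.1744  0.943 ] 1.0534387855524314 1063
rack ((466.5840148925781, -202.1971435546875), (80.06696319580078, 53.751564025878906), 23.731487274169922) 0.06761331381693902 661
big ((0.0, 0.0), (0.0, 0.0), 0.0)
slot 62 [144.8226 209.8065] [0.5706 0.1669 0.085 ]
slot 68 [174.2059 211.6471] [0.5666 0.0976 0.085 ]
slot 67 [203.9851 213.3284] [0.563  0.0277 0.085 ]
scene deck ((566.48486328125, 98.52299499511719), (241.26039123535156, 116.09342193603516), 87.66976165771484) 0.08608927117799958 2811
handle ((468.93408203125, -202.5395050048828), (46.9442253112793, 11.954609870910645), 24.168113708496094) 106 [ 0.474  -0.2036  0.0998] 0.1253144368110447
tall ((465.9038391113281, -203.8452911376953), (52.8465690612793, 15.213142395019531), 21.05473518371582) [ 0.4695 -0.2038  0.117 ] 0.1282793512402446 145
rack ((465.75445556640625, -203.1475830078125), (82.884033203125, 55.54913330078125), 24.067073822021484) 0.06924511807469858 337
big ((421.5626525878906, -523.7423706054688), (98.30603790283203, 49.094825744628906), 50.33344650268555)
slot 34 [396.6176 187.6471] [0.5723 0.1681 0.085 ]
slot 40 [370.85 190.1 ] [0.5684 0.0977 0.085 ]
slot 36 [345.2778 192.8611] [0.5657 0.0282 0.085 ]
```

View pics/crop.png

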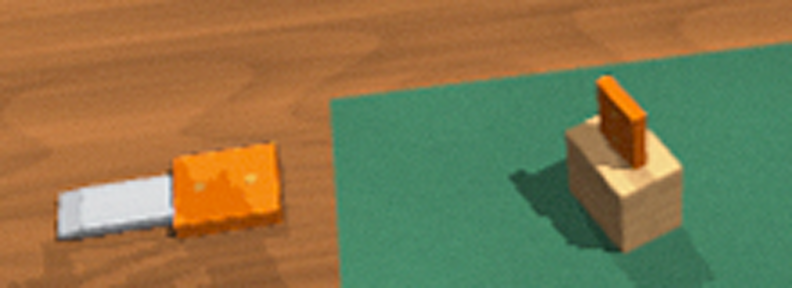

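The crop confirms it: the standing blade at (620,120) is the smaller orange one, and the lying one at (220,190) is larger. Now I work out the turn needed and start moving.

```bash
cat >> h.py <<'E'
from scipy.spatial.transform import Rotation as R
def st():
    s=arm.get_state(); M=R.from_euler("xyz",s["ee_rot"]).as_matrix(); y=M[:,1]
    print("t %.2f pos %s F %s M %s w %.4f | jaw angle %.2f deg, toolx %s"%(s["t"],np.round(s["eef_pos"],4),np.round(s["force"],2),np.round(s["moment"],2),s["width"],np.degrees(np.arctan2(y[1],y[0])),np.round(M[:,0],4)),"q",np.round(s["q"],2))
    return s
E
python3 -c "
from h import *; st()"
python3 -m inch '0.5 1 0 0 0 0; 0.6 1 0 0 0 0;0.6 1 0 0 0 0;0.6 1 0 0 0 0;0.6 1 0 0 0 0;0.6 1 0 0 0 0;0.6 1 0 0 0 0;0.6 1 0 0 0 0;0.6 1 0 0 0 0;0.6 1 0 0 0 0' 1
python3 -c "
from h import *; st()"
```

```text
t 0.95 pos [ 0.216  -0.6395  0.2266] F [-0.73  0.12  0.16] M [-0.    0.07 -0.02] w 0.0876 | jaw angle 108.67 deg, toolx [-0. -0. -1.] q [-0.96  0.36  0.01  0.   -1.22 -0.29]
t: 2.2
eef_pos: [0.3935, -0.3385, 0.2268]
ee_rot: [-0.732, 1.57, -0.406]
force: [-0.3, 0.3, 0.0]
width: 0.0877
t 2.20 pos [ 0.3935 -0.3385  0.2268] F [-0.29  0.26  0.01] M [-0.03  0.   -0.02] w 0.0877 | jaw angle 108.67 deg, toolx [ 6.e-04 -2.e-04 -1.e+00] q [-0.33  0.1  -0.33  0.   -1.14 -0.91]
```

```bash
python3 -m inch '0.48 0.9 0 0 0 0.53;0.48 0.9 0 0 0 0.53;0.48 0.9 0 0 0 0;0.48 0.9 0 0 0 0;0.5 0.93 0 0 0 0;0 0 0 0 0 0;0 0 0 0 0 0'
python3 - <<'E'
from h import *
np.set_printoptions(precision=4,suppress=True)
st(); p=arm.grab_frame("wrist"); save(p,"w1"); P=cloud(p); z=P[...,2]
near=(abs(P[...,0]-.466)<.06)&(abs(P[...,1]+.2025)<.06)
for lo,hi in((.117,.13),(.06,.074)):
    t=near&(z>lo)&(z<hi); print(cv2.minAreaRect((P[t][:,:2]*1000).astype(np.float32)),P[t].mean(0),np.median(z[t]),t.sum())
for d in arm.place_of(p,"blade_grip"): print(d)
E
```

```text
t: 3.08
eef_pos: [0.4656, -0.2035, 0.2266]
ee_rot: [-0.968, 1.571, -0.549]
force: [-0.4, -0.1, -0.4]
width: 0.0875
t 3.08 pos [ 0.4656 -0.2035  0.2266] F [-0.44 -0.08 -0.36] M [0.01 0.04 0.03] w 0.0875 | jaw angle 114.00 deg, toolx [ 0. -0. -1.] q [-0.03  0.08 -0.35  0.   -1.14 -1.13]
((465.2899169921875, -202.15887451171875), (50.3287239074707, 11.88674259185791), 23.910341262817383) [ 0.4642 -0.2029  0.1237] 0.12383025369520387 716
((465.27191162109375, -202.16925048828125), (80.01510620117188, 53.96903991699219), 23.852237701416016) [ 0.4616 -0.2039  0.0688] 0.06886280967262093 2811
{'position': [0.5077, 0.4938], 'confidence': 0.68}
{'position': [0.1059, 0.0764], 'confidence': 0.67}
```

View pics/w1.png

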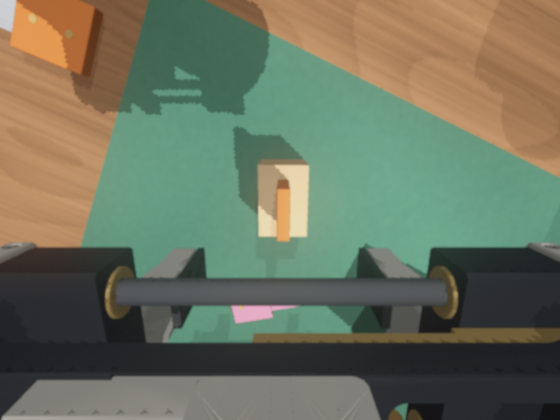

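The wrist view shows the blade centred between the open fingers at (283,210). I descend and grip.

```bash
python3 -m inch '0 0.04 -0.9 0 0 0;0 0 -0.9 0 0 0;0 0 -0.9 0 0 0;0 0 -0.9 0 0 0;0 0 -0.8 0 0 0;0 0 -0.5 0 0 0;0 0 0 0 0 0;0 0 0 0 0 0' 1
python3 -m inch '0 0 0 0 0 0;0 0 0 0 0 0;0 0 0 0 0 0;0 0 0 0 0 0;0 0 0 0 0 0;0 0 0 0 0 0' 0 40
python3 -c "
from h import *; st()"
```

```text
t: 4.18
eef_pos: [0.4662, -0.2026, 0.0803]
ee_rot: [-0.682, 1.57, -0.263]
force: [-0.4, 0.7, 0.3]
width: 0.0874
t: 4.92
eef_pos: [0.4656, -0.2024, 0.0795]
ee_rot: [2.755, 1.571, -3.11]
force: [-0.4, -0.3, -0.4]
width: 0.0333
t 4.92 pos [ 0.4656 -0.2024  0.0795] F [-0.4  -0.35 -0.41] M [0.06 0.03 0.04] w 0.0333 | jaw angle 113.97 deg, toolx [-1.e-04 -0.e+00 -1.e+00] q [-0.02  0.24 -0.54  0.   -0.79 -1.13]
```

```bash
python3 -m inch '0 0 0 0 0 0;0 0 0 0 0 0;0 0 0 0 0 0;0 0 0 0 0 0' 0 40
python3 -c "
from h import *; st()"
```

```text
t: 5.42
eef_pos: [0.4656, -0.2024, 0.0795]
ee_rot: [2.226, 1.571, 2.645]
force: [0.4, 0.1, -0.1]
width: 0.0121
t 5.42 pos [ 0.4656 -0.2024  0.0795] F [ 0.4   0.15 -0.13] M [ 0.03 -0.07  0.  ] w 0.0121 | jaw angle 113.97 deg, toolx [-1.e-04  0.e+00 -1.e+00] q [-0.02  0.24 -0.54 -0.   -0.79 -1.13]
```

Gripped at 12.1 mm width. I lift, then carry to above slot 1.

```bash
python3 -m inch '0 0 0.3 0 0 0;0 0 0.6 0 0 0;0 0 0.9 0 0 0;0 0 0.9 0 0 0;0 0 0.8 0 0 0;0 0 0.5 0 0 0;0 0 0 0 0 0;0 0 0 0 0 0'
python3 -m inch '0.2 0.5 0 0 0 -0.6;0.4 0.9 0 0 0 -0.6;0.4 0.9 0 0 0 -0.6;0.4 0.9 0 0 0 -0.6;0.4 0.9 0 0 0 -0.6;0.4 0.9 0 0 0 -0.6;0.4 0.9 0 0 0 -0.6;0.4 0.9 0 0 0 -0.6;0.28 0.9 0 0 0 -0.56;0 0 0 0 0 0;0 0 0 0 0 0;0 0 0 0 0 0'
python3 - <<'E'
from h import *
np.set_printoptions(precision=4,suppress=True)
st()
p=arm.grab_frame("wrist"); save(p,"w2"); P=cloud(p); z=P[...,2]
m=(abs(z-.085)<.006)&(P[...,0]>.45)&(P[...,0]<.7)&(P[...,1]>-.08)&(P[...,1]<.3)
print(cv2.minAreaRect((P[m][:,:2]*1000).astype(np.float32)),np.median(z[m]),m.sum())
for d in arm.place_of(p,"slot_1"):
    u,v=d["position"][0]*560,d["position"][1]*420; o=p["pose"][:3,3]; D=deproj(p,u,v,1.)-o; print(d["confidence"],u,v,o+D*(.085-o[2])/D[2])
h=cv2.cvtColor(p["frame"],cv2.COLOR_RGB2HSV); o=(h[...,0]<14)&(h[...,1]>170)&(z>.15)
if o.sum()>20: print("handle",cv2.minAreaRect((P[o][:,:2]*1000).astype(np.float32)),z[o].max(),o.sum())
E
```

```text
t: 6.42
eef_pos: [0.465, -0.2022, 0.1987]
ee_rot: [2.394, 1.569, 2.812]
force: [0.9, 0.4, -0.8]
width: 0.0117
t: 7.92
eef_pos: [0.5636, 0.028, 0.1992]
ee_rot: [-2.768, 1.57, -2.818]
force: [-0.3, 0.3, -1.6]
width: 0.0117
t 7.92 pos [0.5636 0.028  0.1992] F [-0.34  0.26 -1.64] M [-0.07 -0.    0.02] w 0.0117 | jaw angle 87.15 deg, toolx [-0.0008 -0.0003 -1.    ] q [ 0.4   0.2  -0.28 -0.   -1.1  -2.02]
((566.71533203125, 99.80888366699219), (241.09092712402344, 109.58241271972656), 87.34930419921875) 0.08591194312730549 23327
0.85 283.696 211.89 [0.5648 0.0296 0.085 ]
0.83 358.12 209.286 [0.5657 0.1004 0.085 ]
0.59 432.32 211.21800000000002 [0.5711 0.1709 0.085 ]
handle ((534.4368286132812, 28.52790069580078), (10.87806224822998, 88.43561553955078), 87.18279266357422) 0.35836739806355455 620
```

View pics/w2.png

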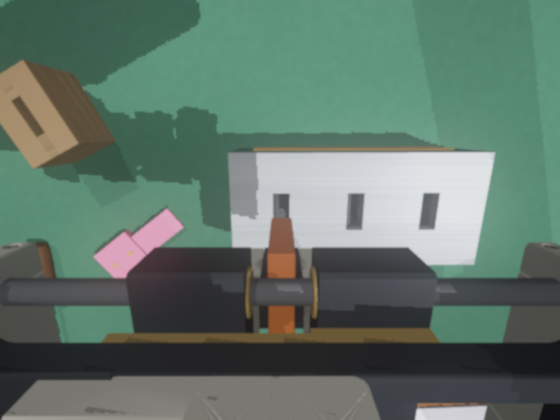

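```bash
python3 - <<'E'
from h import *
np.set_printoptions(precision=4,suppress=True)
f=cv2.imread("pics/w2.png"); 
p=arm.grab_frame("wrist"); o=p["pose"][:3,3]
g=cv2.cvtColor(p["frame"],cv2.COLOR_RGB2GRAY)
for r in (200,210,220): print(g[r,340:372],g[r,414:446])
for u in(347.5,363.5,421.5,438):
    D=deproj(p,u,211,1.)-o; print(u,o+D*(.085-o[2])/D[2])
E
python3 -m inch '0 0.05 -0.5 0 0 0;0 0 -0.5 0 0 0;0 0 -0.4 0 0 0;0 0 0 0 0 0;0 0 0 0 0 0'
python3 -c "
from h import *; st()"
```

```text
[208 208 208 208 209 209 203 180 143 129 118 102  94  92  92  92  93  95
  98 102 104 108 118 150 189 208 212 213 213 214 214 214] [224 224 224 224 224 224 221 204 164 118 102 100 100 100 100 100 102 106
 110 111 111 111 113 136 185 216 226 227 227 227 227 227]
[209 209 209 209 209 205 186 151 131 120 105  93  90  91  91  92  94  99
 105 106 107 111 138 182 207 212 213 213 213 214 214 214] [224 224 224 224 224 220 198 152 111 102 101 101 101 101 102 104 108 110
 111 111 111 120 157 200 222 227 227 227 227 227 227 227]
[210 210 210 210 208 198 170 137 125 113 100  97  97  96  95  94  96  99
 101 103 106 129 177 206 213 213 214 215 214 215 215 215] [224 224 224 223 215 187 135 104 100  99  98  98  99 100 102 106 109 109
 109 111 133 184 215 225 226 226 227 227 227 227 227 227]
347.5 [0.5673 0.0904 0.085 ]
363.5 [0.568  0.1057 0.085 ]
421.5 [0.5707 0.1609 0.085 ]
438 [0.5715 0.1766 0.085 ]
t: 8.7
eef_pos: [0.5643, 0.0301, 0.1577]
ee_rot: [-0.726, 1.571, -0.776]
force: [0.2, -0.9, -1.2]
width: 0.0115
t 8.70 pos [0.5643 0.0301 0.1577] F [ 0.15 -0.88 -1.18] M [-0.02 -0.07 -0.  ] w 0.0115 | jaw angle 87.18 deg, toolx [ 2.e-04 -2.e-04 -1.e+00] q [ 0.4   0.23 -0.33  0.   -1.01 -2.02]
```

```bash
python3 -m inch '0 0 -0.3 0 0 0;0 0 -0.2 0 0 0;0 0 0 0 0 0'; python3 -c "
from h import *; st()"
python3 -m inch '0 0 -0.15 0 0 0;0 0 0 0 0 0;0 0 0 0 0 0'; python3 -c "
from h import *; st()"
```

```text
t: 9.07
eef_pos: [0.5636, 0.03, 0.1419]
ee_rot: [-2.809, 1.57, -2.859]
force: [-0.6, 0.2, -0.7]
width: 0.0119
t 9.07 pos [0.5636 0.03   0.1419] F [-0.64  0.16 -0.74] M [-0.02 -0.02 -0.03] w 0.0119 | jaw angle 87.16 deg, toolx [-1.1e-03 -3.0e-04 -1.0e+00] q [ 0.4   0.25 -0.35 -0.   -0.97 -2.02]
t: 9.45
eef_pos: [0.5641, 0.0301, 0.1381]
ee_rot: [-0.192, 1.571, -0.242]
force: [0.5, -1.0, -0.4]
width: 0.0117
t 9.45 pos [0.5641 0.0301 0.1381] F [ 0.53 -1.04 -0.39] M [-0.01 -0.07  0.01] w 0.0117 | jaw angle 87.17 deg, toolx [ 1.e-04 -0.e+00 -1.e+00] q [ 0.4   0.25 -0.35  0.   -0.96 -2.02]
```

```bash
for i in 1; do python3 -m inch '0 0 -0.1 0 0 0;0 0 0 0 0 0;0 0 0 0 0 0'; python3 -c "
from h import *; st()"; done
python3 -m inch '0 0 -0.1 0 0 0;0 0 0 0 0 0;0 0 0 0 0 0' >/dev/null; python3 -c "
from h import *; st()"
python3 -m inch '0 0 -0.1 0 0 0;0 0 0 0 0 0;0 0 0 0 0 0' >/dev/null; python3 -c "
from h import *; st()"
```

```text
t: 9.82
eef_pos: [0.564, 0.0301, 0.135]
ee_rot: [-2.256, 1.571, -2.305]
force: [-0.2, 0.1, -0.6]
width: 0.0117
t 9.82 pos [0.564  0.0301 0.135 ] F [-0.19  0.06 -0.63] M [-0.   -0.03 -0.04] w 0.0117 | jaw angle 87.17 deg, toolx [-1.e-04 -1.e-04 -1.e+00] q [ 0.4   0.26 -0.36  0.   -0.96 -2.02]
t 10.20 pos [0.564  0.0301 0.132 ] F [ 0.64 -0.   -0.73] M [ 0.    0.03 -0.02] w 0.0115 | jaw angle 87.17 deg, toolx [-1.e-04 -1.e-04 -1.e+00] q [ 0.4   0.26 -0.36  0.   -0.95 -2.02]
t 10.57 pos [0.564  0.0298 0.129 ] F [ 1.05 -3.58 -0.5 ] M [-1.21 -0.43  0.01] w 0.0122 | jaw angle 87.17 deg, toolx [-1.e-04 -4.e-04 -1.e+00] q [ 0.4   0.26 -0.37  0.   -0.94 -2.02]
```

```bash
python3 -m inch '0 -0.04 0 0 0 0;0 0 0 0 0 0;0 0 0 0 0 0' >/dev/null; python3 -c "
from h import *; st()"
python3 -m inch '0 0 -0.1 0 0 0;0 0 0 0 0 0;0 0 0 0 0 0' >/dev/null; python3 -c "
from h import *; st()"
```

```text
t 10.95 pos [0.564  0.0291 0.129 ] F [ 0.24  0.3  -1.7 ] M [-0.   -0.08 -0.03] w 0.0120 | jaw angle 87.16 deg, toolx [-0.e+00  2.e-04 -1.e+00] q [ 0.4   0.26 -0.37 -0.   -0.94 -2.02]
t 11.32 pos [0.564  0.0287 0.126 ] F [ 1.46 -2.34 -1.47] M [-1.06 -0.33  0.01] w 0.0120 | jaw angle 87.16 deg, toolx [-2.e-04 -3.e-04 -1.e+00] q [ 0.4   0.27 -0.37  0.   -0.94 -2.02]
```

```bash
python3 -m inch '0 -0.02 -0.1 0 0 0;0 0 0 0 0 0;0 0 0 0 0 0' >/dev/null; python3 -c "
from h import *; st()"
python3 -m inch '0 0 -0.1 0 0 0;0 0 0 0 0 0' >/dev/null; python3 -c "
from h import *; st()"
```

```text
t 11.70 pos [0.5646 0.0284 0.1237] F [-0.03 -1.62  5.03] M [-0.86  0.05  0.12] w 0.0115 | jaw angle 87.19 deg, toolx [ 1.3e-03  1.0e-04 -1.0e+00] q [ 0.4   0.27 -0.37  0.   -0.93 -2.02]
t 11.95 pos [0.5653 0.0284 0.1218] F [-1.16 -1.6  11.52] M [-0.99  0.53  0.03] w 0.0121 | jaw angle 87.22 deg, toolx [ 0.003 -0.    -1.   ] q [ 0.4   0.27 -0.37  0.   -0.92 -2.02]
```

```bash
python3 -m inch '0 0 -0.05 0 0 0;0 0 0 0 0 0' >/dev/null; python3 -c "
from h import *; st()"
```

```text
t 12.20 pos [0.5656 0.0284 0.1213] F [-3.64 -0.83 18.8 ] M [-1.03  1.39  0.01] w 0.0119 | jaw angle 87.24 deg, toolx [ 3.9e-03 -1.0e-04 -1.0e+00] q [ 0.4   0.27 -0.38  0.   -0.92 -2.02]
```

That is 18.8 N at 35 mm, so slot 1 is too tight. I draw back and move to slot 2.

```bash
python3 -m inch '0 0 0.2 0 0 0;0 0 0.5 0 0 0;0 0 0.5 0 0 0;0 0 0.4 0 0 0;0 0 0 0 0 0;0 0 0 0 0 0' >/dev/null; python3 -c "
from h import *; st()"
python3 -m inch '0.03 0.7 0 0 0 0;0.04 0.8 0 0 0 0;0.04 0.86 0 0 0 0;0 0 0 0 0 0;0 0 0 0 0 0;0 0 0 0 0 0' >/dev/null; python3 - <<'E'
from h import *
st()
p=arm.grab_frame("wrist"); cv2.imwrite("pics/w3.png",cv2.resize(p["frame"][130:340,140:500,::-1],None,fx=2,fy=2))
E
```

```text
t 12.95 pos [0.5637 0.0283 0.1663] F [-0.4  -1.01 -0.79] M [-0.07 -0.02 -0.05] w 0.0118 | jaw angle 87.16 deg, toolx [-4.e-04  2.e-04 -1.e+00] q [ 0.4   0.23 -0.32 -0.   -1.03 -2.02]
t 13.70 pos [0.5672 0.0988 0.1664] F [-0.25 -1.06 -0.58] M [-0.01  0.04 -0.04] w 0.0118 | jaw angle 87.15 deg, toolx [-4.e-04 -2.e-04 -1.e+00] q [ 0.51  0.24 -0.3   0.   -1.03 -2.13]
```

View pics/w3.png

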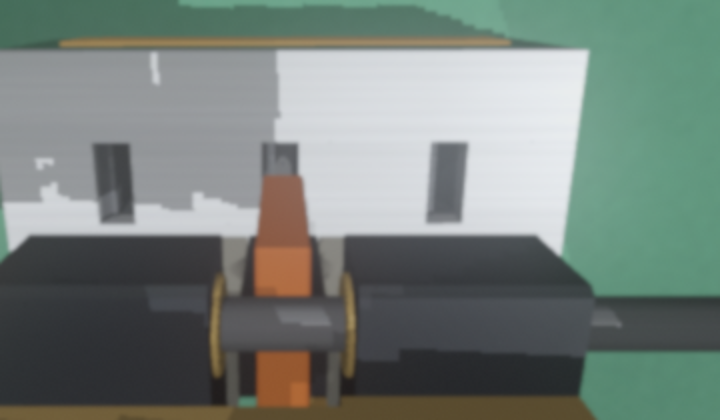

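The blade hangs over slot 2, with the slot at crop columns 263–298 and the handle at about 283, upright. Down in steps.

```bash
python3 -m inch '0 0 -0.4 0 0 0;0 0 -0.3 0 0 0;0 0 -0.3 0 0 0;0 0 0 0 0 0' >/dev/null; python3 -c "
from h import *; st()"
python3 -m inch '0 0 -0.13 0 0 0;0 0 -0.13 0 0 0;0 0 0 0 0 0;0 0 0 0 0 0' >/dev/null; python3 -c "
from h import *; st()"
python3 -m inch '0 0 -0.1 0 0 0;0 0 0 0 0 0;0 0 0 0 0 0' >/dev/null; python3 -c "
from h import *; st()"
```

```text
t 14.25 pos [0.5667 0.0988 0.1354] F [ 0.22 -0.46 -0.86] M [ 0.01 -0.02 -0.02] w 0.0118 | jaw angle 87.15 deg, toolx [-1.9e-03 -9.0e-04 -1.0e+00] q [ 0.51  0.27 -0.33 -0.   -0.97 -2.13]
t 14.75 pos [0.5674 0.0992 0.1289] F [ 0.84  0.55 -2.  ] M [-0.05 -0.03  0.05] w 0.0118 | jaw angle 87.17 deg, toolx [ 3.e-04  1.e-04 -1.e+00] q [ 0.51  0.28 -0.34  0.   -0.95 -2.13]
t 15.12 pos [0.5673 0.0991 0.1258] F [-0.78  0.85 -0.65] M [ 0.02 -0.    0.02] w 0.0116 | jaw angle 87.17 deg, toolx [-0. -0. -1.] q [ 0.51  0.28 -0.35  0.   -0.94 -2.13]
```

```bash
python3 -m inch '0 0 -0.1 0 0 0;0 0 0 0 0 0;0 0 0 0 0 0' >/dev/null; python3 -c "
from h import *; st()"
python3 -m inch '0 0 -0.1 0 0 0;0 0 0 0 0 0;0 0 0 0 0 0' >/dev/null; python3 -c "
from h import *; st()"
python3 -m inch '0 0 -0.1 0 0 0;0 0 0 0 0 0' >/dev/null; python3 -c "
from h import *; st()"
```

```text
t 15.50 pos [0.5673 0.0991 0.1227] F [0.7  0.34 0.67] M [0.01 0.02 0.02] w 0.0117 | jaw angle 87.17 deg, toolx [-1.e-04 -1.e-04 -1.e+00] q [ 0.51  0.29 -0.35  0.   -0.94 -2.13]
t 15.88 pos [0.5673 0.0991 0.1197] F [-0.49 -0.01 -0.94] M [-0.05  0.03  0.  ] w 0.0118 | jaw angle 87.17 deg, toolx [-1.e-04 -1.e-04 -1.e+00] q [ 0.51  0.29 -0.35  0.   -0.93 -2.13]
t 16.12 pos [0.5671 0.099  0.1164] F [ 0.18 -0.64 -0.78] M [-0.07 -0.04 -0.  ] w 0.0119 | jaw angle 87.16 deg, toolx [-5.e-04 -2.e-04 -1.e+00] q [ 0.51  0.29 -0.36 -0.   -0.92 -2.13]
```

```bash
python3 -m inch '0 0 -0.12 0 0 0;0 0 0 0 0 0;0 0 0 0 0 0' >/dev/null; python3 -c "
from h import *; st()"
python3 -m inch '0 0 -0.12 0 0 0;0 0 0 0 0 0;0 0 0 0 0 0' >/dev/null; python3 -c "
from h import *; st()"
```

```text
t 16.50 pos [0.5673 0.0991 0.1131] F [-0.43  0.05 -1.23] M [-0.02 -0.02  0.02] w 0.0119 | jaw angle 87.17 deg, toolx [-1.e-04 -1.e-04 -1.e+00] q [ 0.51  0.3  -0.36  0.   -0.91 -2.13]
t 16.88 pos [0.5673 0.0991 0.1095] F [-0.94  0.22 -0.79] M [-0.03 -0.04 -0.02] w 0.0118 | jaw angle 87.17 deg, toolx [-1.e-04 -1.e-04 -1.e+00] q [ 0.51  0.3  -0.36  0.   -0.91 -2.13]
```

Slot 2 shows no drag at 46 mm, so it is the slack one. I draw out and go to slot 3.

```bash
python3 -m inch '0 0 0.4 0 0 0;0 0 0.5 0 0 0;0 0 0.5 0 0 0;0 0 0.5 0 0 0;0 0 0 0 0 0;0 0 0 0 0 0' >/dev/null; python3 -c "
from h import *; st()"
python3 -m inch '0.03 0.7 0 0 0 0;0.04 0.8 0 0 0 0;0.04 0.83 0 0 0 0;0 0 0 0 0 0;0 0 0 0 0 0;0 0 0 0 0 0' >/dev/null; python3 -c "
from h import *; st()"
python3 -m inch '0 0 -0.4 0 0 0;0 0 -0.3 0 0 0;0 0 -0.35 0 0 0;0 0 0 0 0 0' >/dev/null; python3 -c "
from h import *; st()"
python3 -m inch '0 0 -0.13 0 0 0;0 0 -0.13 0 0 0;0 0 0 0 0 0;0 0 0 0 0 0' >/dev/null; python3 -c "
from h import *; st()"
```

```text
t 17.62 pos [0.567  0.0991 0.1663] F [-1.11 -0.47 -1.16] M [-0.04 -0.02 -0.05] w 0.0118 | jaw angle 87.16 deg, toolx [-4.e-04  1.e-04 -1.e+00] q [ 0.51  0.24 -0.3  -0.   -1.03 -2.13]
t 18.38 pos [0.5705 0.1689 0.1665] F [ 0.64 -0.47 -1.53] M [-0.02 -0.08  0.03] w 0.0116 | jaw angle 87.16 deg, toolx [-2.e-04 -1.e-04 -1.e+00] q [ 0.62  0.27 -0.25 -0.   -1.04 -2.24]
t 18.88 pos [0.57   0.1685 0.1337] F [-0.43 -0.09 -0.68] M [-0.08 -0.04  0.02] w 0.0116 | jaw angle 87.15 deg, toolx [-0.002  -0.0012 -1.    ] q [ 0.62  0.3  -0.29 -0.   -0.98 -2.24]
t 19.38 pos [0.5707 0.1691 0.1274] F [-0.49  0.28  0.45] M [-0.13 -0.01 -0.01] w 0.0116 | jaw angle 87.17 deg, toolx [ 2.e-04  1.e-04 -1.e+00] q [ 0.62  0.31 -0.3   0.   -0.96 -2.24]
```

```bash
python3 -m inch '0 0 -0.1 0 0 0;0 0 0 0 0 0;0 0 0 0 0 0' >/dev/null; python3 -c "
from h import *; st()"
python3 -m inch '0 0 -0.1 0 0 0;0 0 0 0 0 0;0 0 0 0 0 0' >/dev/null; python3 -c "
from h import *; st()"
python3 -m inch '0 0 -0.1 0 0 0;0 0 0 0 0 0' >/dev/null; python3 -c "
from h import *; st()"
```

```text
t 19.75 pos [0.5705 0.1687 0.1241] F [ 0.76 -2.9  -2.14] M [-0.97 -0.26  0.05] w 0.0114 | jaw angle 87.16 deg, toolx [-3.e-04 -4.e-04 -1.e+00] q [ 0.62  0.31 -0.3   0.   -0.95 -2.24]
t 20.12 pos [0.5705 0.1686 0.1211] F [ 0.62 -4.42 -0.35] M [-2.11 -0.45 -0.03] w 0.0120 | jaw angle 87.16 deg, toolx [-3.e-04 -5.e-04 -1.e+00] q [ 0.62  0.32 -0.31  0.   -0.95 -2.24]
t 20.38 pos [0.5706 0.1686 0.1182] F [ 0.46 -5.67 -0.07] M [-2.58 -0.41  0.01] w 0.0115 | jaw angle 87.17 deg, toolx [-2.e-04 -7.e-04 -1.e+00] q [ 0.62  0.32 -0.31  0.   -0.94 -2.24]
```

```bash
python3 -m inch '0 -0.03 0 0 0 0;0 0 0 0 0 0' >/dev/null; python3 -c "
from h import *; st()"
python3 -m inch '0 0 -0.1 0 0 0;0 0 0 0 0 0' >/dev/null; python3 -c "
from h import *; st()"
python3 -m inch '0 0 -0.1 0 0 0;0 0 0 0 0 0' >/dev/null; python3 -c "
from h import *; st()"
```

```text
t 20.62 pos [0.5706 0.1683 0.1182] F [ 0.13 -3.98  0.69] M [-1.32 -0.    0.03] w 0.0113 | jaw angle 87.17 deg, toolx [ 0.e+00  3.e-04 -1.e+00] q [ 0.61  0.32 -0.31 -0.   -0.94 -2.24]
t 20.88 pos [0.5709 0.1683 0.1153] F [ 1.66 -3.18  1.58] M [-1.49 -0.42  0.03] w 0.0121 | jaw angle 87.18 deg, toolx [ 6.e-04  3.e-04 -1.e+00] q [ 0.61  0.32 -0.32  0.   -0.93 -2.24]
t 21.12 pos [0.5708 0.1683 0.112 ] F [ 1.54 -2.97  0.55] M [-1.3  -0.63  0.09] w 0.0117 | jaw angle 87.17 deg, toolx [ 3.e-04  2.e-04 -1.e+00] q [ 0.61  0.33 -0.32 -0.   -0.93 -2.24]
```

```bash
python3 -m inch '0 -0.03 -0.1 0 0 0;0 0 0 0 0 0' >/dev/null; python3 -c "
from h import *; st()"
python3 -m inch '0 0 -0.1 0 0 0;0 0 0 0 0 0' >/dev/null; python3 -c "
from h import *; st()"
```

```text
t 21.38 pos [0.5712 0.1681 0.1094] F [2.31 0.82 1.61] M [ 0.1  -0.52  0.06] w 0.0116 | jaw angle 87.18 deg, toolx [ 0.0014  0.0015 -1.    ] q [ 0.61  0.33 -0.32 -0.   -0.92 -2.23]
t 21.62 pos [0.5713 0.1681 0.1065] F [0.89 1.39 2.33] M [ 0.49 -0.56  0.11] w 0.0114 | jaw angle 87.18 deg, toolx [ 0.0016  0.0014 -1.    ] q [ 0.61  0.33 -0.32 -0.   -0.91 -2.23]
```

```bash
python3 -m inch '0 0.01 -0.1 0 0 0;0 0 0 0 0 0' >/dev/null; python3 -c "
from h import *; st()"
python3 -m inch '0 0 -0.1 0 0 0;0 0 0 0 0 0' >/dev/null; python3 -c "
from h import *; st()"
python3 -m inch '0 0 -0.07 0 0 0;0 0 0 0 0 0' >/dev/null; python3 -c "
from h import *; st()"
```

```text
t 21.88 pos [0.5711 0.1681 0.1034] F [1.66 1.24 2.62] M [ 0.34 -0.64  0.12] w 0.0119 | jaw angle 87.18 deg, toolx [ 1.1e-03  9.0e-04 -1.0e+00] q [ 0.61  0.34 -0.33 -0.   -0.91 -2.23]
t 22.12 pos [0.5711 0.1682 0.1005] F [1.42 1.93 4.2 ] M [ 0.54 -0.64  0.05] w 0.0118 | jaw angle 87.18 deg, toolx [ 0.0011  0.001  -1.    ] q [ 0.61  0.34 -0.33 -0.   -0.9  -2.23]
t 22.38 pos [0.5711 0.1681 0.0985] F [1.43 1.99 5.51] M [ 0.63 -0.45  0.1 ] w 0.0121 | jaw angle 87.18 deg, toolx [ 0.0012  0.001  -1.    ] q [ 0.61  0.34 -0.33 -0.   -0.9  -2.23]
```

```bash
python3 -m inch '0 0 -0.05 0 0 0;0 0 0 0 0 0' >/dev/null; python3 -c "
from h import *; st()"
python3 -m inch '0 0 -0.04 0 0 0;0 0 0 0 0 0' >/dev/null; python3 -c "
from h import *; st()"
```

```text
t 22.62 pos [0.5712 0.1681 0.0971] F [0.13 2.81 6.15] M [ 0.67 -0.31  0.11] w 0.0119 | jaw angle 87.19 deg, toolx [ 0.0013  0.001  -1.    ] q [ 0.61  0.34 -0.34 -0.   -0.89 -2.23]
t 22.88 pos [0.5712 0.1681 0.0965] F [-1.33  1.26  9.91] M [0.63 0.38 0.09] w 0.0116 | jaw angle 87.19 deg, toolx [ 0.0016  0.001  -1.    ] q [ 0.61  0.34 -0.34  0.   -0.89 -2.23]
```

```bash
python3 -m inch '0 0 -0.04 0 0 0;0 0 0 0 0 0' >/dev/null; python3 -c "
from h import *; st()"
python3 - <<'E'
from h import *
p=arm.grab_frame("scene"); cv2.imwrite("pics/s4.png",cv2.resize(p["frame"][100:240,300:460,::-1],None,fx=4,fy=4,interpolation=2))
E
```

```text
t 23.12 pos [0.5713 0.1681 0.0964] F [-4.95  1.62 18.61] M [0.47 1.92 0.07] w 0.0120 | jaw angle 87.21 deg, toolx [ 0.0021  0.001  -1.    ] q [ 0.61  0.34 -0.34  0.   -0.89 -2.23]
```

View pics/s4.png

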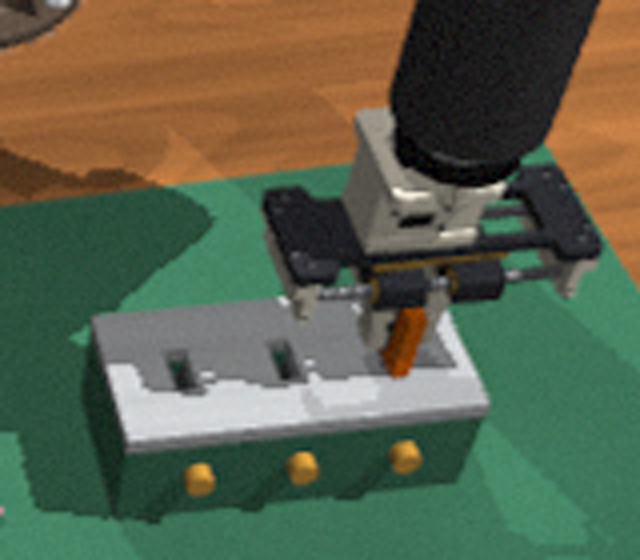

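The blade has landed: z stopped at 0.0964 with 18.6 N, and the picture shows the shoulder on the deck in slot 3 at (400,370). I ease off, open, and retreat.

```bash
python3 -m inch '0 0 0.04 0 0 0;0 0 0 0 0 0' >/dev/null; python3 -c "
from h import *; st()"
python3 -m inch '0 0 0 0 0 0;0 0 0 0 0 0;0 0 0 0 0 0;0 0 0 0 0 0;0 0 0 0 0 0;0 0 0 0 0 0;0 0 0 0 0 0' 0.7 >/dev/null; python3 -c "
from h import *; st()"
python3 -m inch '0 0 0.2 0 0 0;0 0 0.4 0 0 0;0 0 0.8 0 0 0;0 0 0.9 0 0 0;0 0 0.9 0 0 0;0 0 0.9 0 0 0;0 0 0.9 0 0 0;0 0 0 0 0 0;0 0 0 0 0 0' >/dev/null; python3 - <<'E'
from h import *
np.set_printoptions(precision=4,suppress=True)
st(); p=arm.grab_frame("wrist"); save(p,"w5"); P=cloud(p); z=P[...,2]
near=(abs(P[...,0]-.5705)<.05)&(abs(P[...,1]-.169)<.05)
for n,t in(("top",near&(z>.13)&(z<.155)),("deck",near&(z>.07)&(z<.095))):
    r=cv2.minAreaRect((P[t][:,:2]*1000).astype(np.float32)); print(n,r,np.median(z[t]),t.sum())
t=near&(z>.1)&(z<.155); q=P[t]; print("handle all",q[:,:2].min(0),q[:,:2].max(0),q[:,2].max())
s=arm.grab_frame("scene"); c=np.hstack([cv2.resize(s["frame"][120:230,300:440],(400,314)),cv2.resize(p["frame"][130:260,180:380],(400,314))]); cv2.imwrite("pics/f.png",c[...,::-1])
E
```

```text
t 23.43 pos [0.5712 0.1682 0.0965] F [-1.62  2.79 10.4 ] M [0.69 0.37 0.07] w 0.0118 | jaw angle 87.19 deg, toolx [ 0.0016  0.0011 -1.    ] q [ 0.61  0.34 -0.34  0.   -0.89 -2.23]
t 24.30 pos [0.5706 0.1675 0.0955] F [ 0.61  0.38 -0.35] M [-0.01 -0.   -0.  ] w 0.0611 | jaw angle 87.17 deg, toolx [ 0.  0. -1.] q [ 0.61  0.34 -0.34 -0.   -0.89 -2.23]
t 25.43 pos [0.5704 0.1675 0.2458] F [-0.08  0.81 -1.27] M [-0.05  0.02 -0.02] w 0.0615 | jaw angle 87.16 deg, toolx [ 0.0002  0.0005 -1.    ] q [ 0.61  0.22 -0.14 -0.   -1.21 -2.23]
top ((571.1689453125, 167.6491241455078), (11.3548002243042, 49.67970275878906), 87.14414978027344) 0.14073179900501254 699
deck ((570.495849609375, 168.92581176757812), (99.80203247070312, 100.0108871459961), 89.98101043701172) 0.08584995442023591 7285
handle all [0.5462 0.1608] [0.596  0.1748] 0.1425905071958879
```

View pics/f.png

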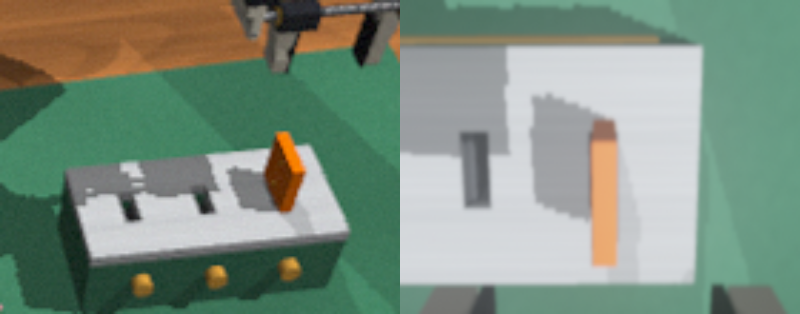

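```bash
python3 -c "
from station import arm; print(arm.job_done())"
```

```text
the job is handed in; nothing more can be done
None
```

The blade is standing fully home in slot 3, the slot where it drags lightly, and I have let go of it and handed the job in. No verdict was reported.

**Finding the slot:**

| Slot | What the blade felt | Result |
|---|---|---|
| 1 | 18.8 N at about 35 mm deep, drawn back at once | too tight |
| 2 | no drag down to 46 mm | slack |
| 3 | first touched at about 32 mm, drag of roughly 2 to 7 N | fits |

**Landing:** in slot 3 the push rose to 18.6 N as the shoulder met the deck. I eased off, opened the fingers and drew straight up.

**Last checks:**
- The handle top is 54.9 mm above the deck, matching the 55 mm handle, so the shoulder is on the deck.
- The blade is about 2 mm from my estimate of the slot's point and looks upright.
- The gripper is clear at z = 0.246 m with about zero force, at 25.4 s on the clock.

**Not fully confirmed:** the final fence force could not be measured. It is inferred from the drag and the sideways push, which both fit the 7 N expected. In slot 3 the drag at first read only 2 to 3 N, until I moved the blade over against the fence. It passed 6 N only close to home. I did not recheck the bystanders, but the arm never worked near them.

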